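Turn the glazed dish to its next side for decorating

ROBOT

A 6-joint arm with a two-finger parallel gripper is mounted at the origin on the work surface. World frame = base frame: x ahead of the robot, y to its left, z up, the work surface at z = 0. Lengths are in m, angles in rad, forces in N, time in s.
With the tool pointing down it reaches from about 0.35 to 0.775 m from the base axis. Payload 7.3 kg.
Tool frame: the origin (TCP) lies at the very end of the fingers, on their centre line; the grasp point (between the pads) lies 19 mm behind it; z points along the fingers, y is the line along which they close (so a half turn about z gives the same grasp; the last joint's range is limited). The gripper opens to 92 mm and grips with 3 to 60 N. Pads are 19 mm wide; open, the fingers measure 130 mm over their backs; the gripper's body (75 mm by 190 mm) begins 47 mm behind the grasp point.
Start: joints at [0.96, 0.342, 1.524, -0, 1.275, -0.146], TCP at [0.235, 0.469, 0.227] pointing down, gripper open.
Joint ranges: [-2.53, 2.53], [-0.77, 2.02], [0.04, 2.7], [-1, 4.14], [0.28, 2.66], [-3.11, 3.11]. Speed limits (rad/s): [2.57, 2.57, 3.14, 3.14, 3.14, 3.14].

INTERFACE

Orientations are given as [roll, pitch, yaw] about the fixed x, y, z axes, in that order (R = Rz(yaw) Ry(pitch) Rx(roll)).
In Python, from cell import robot gives the robot as it stands.
- The arm moves only by the tool apply_moves, never from a script. Its argument "rows" is a list of rows, each an object with "xyz": the shift along the tool's x, y, z in mm, a list of three; "turn": the turn about the tool's z in rad. A call has 1 to 10 rows; each row shifts and turns the commanded pose from where the row before left it, along the tool's axes as they then stand; what a row does not reach is not made up. A row lasts 1/8 s, in which the tool goes at most 62.5 mm and 10.7 degrees, less where a joint would pass 70% of its speed; a pose out of reach is approached as far as the arm can. A call with a gripper value outside its range is refused whole. "gripper" is the opening, from 0 (shut) to 1 (fully open), set as the call begins (left out, the last holds). The fingers move at their own pace and stop on an object; "newtons" is the grip in N (left out, the last holds). Time passes only in rows, so rows that do not move let the fingers close. It gives the time, the measured TCP pose, the force and the opening at its end, in the units of the state.
- robot.observe(): the state, without advancing time (a new reading comes with each control period).
- robot.read_camera(name): name is "side" or "top"; returns a dict with "frame" (480x640x3 uint8, blue, green, red), "mtx" (3x3 intrinsics, pixels), "R" (3x3) and "t" (3): a world point X has camera coordinates R X + t. Camera axes: x right, y down, z forward; pixel columns grow to the right and rows downward; lengths in m; the calibration is good to about 2 mm. A picture is of the moment at which its call begins. There is no depth.
- robot.hand_in(): hands the job in, once; it reports no verdict.
The state is a dict: "time": time; "qpos": joint angles; "qvel": joint speeds; "joint_efforts": joint torques, N m; "tool_pos": TCP position; "tool_rot": TCP orientation; "contact_force": force on the tool from outside, world axes, zero at the start; "torque": the same for the moment, N m; "opening": finger opening in m.
Only numpy, scipy, OpenCV 4.12 (cv2) and the standard library are available. Lean on these libraries where they do the work, as an engineer would, in place of code of your own. Each camera call takes 0.05 s, during which the arm holds its last target. There are 200 camera calls.

TASK

Take the bow-handled dish by its wooden handle bar, squeezing it gently (less than 50 N), and lift it a few centimetres clear of the banding wheel. Then, in the air, turn it a quarter turn so that its pouring lip points at the pot of brushes, keeping the dish level and the loose ball inside the small ring drawn at its middle, and leave the other things on the bench alone. Finish while still holding the dish steady and level there above the wheel; do not put it down.

Things in the scene. Friction and masses are not known exactly. Their poses are not given: they have to be found in the camera images.
- dish: Loose white ceramic dish, 184 mm across, 32 mm high at the rim, about 0.4 kg, on the banding wheel, a ball in its middle. Origin: centre of its underside, z up; its lip sticks out along +x. A bow handle spans it along y: two 12 mm ceramic uprights rise from the rim at y = +-84 mm and lean in to a straight wooden bar. At the start the lip points away from the robot, give or take 0.5 rad.
- lip (a point): End of the pouring lip (30 mm wide), 120 mm from the dish's centre along its +x, 35 mm above its underside.
- middle (a point): Centre of the dish's floor, 10 mm above its underside. The floor is nearly flat here and rises outwards; a dark ring of 25 mm radius is drawn round this point, inside which the ball's centre must stay.
- grip (a point): Middle of the wooden bar, straight above the dish's centre, 112 mm above its underside; axes as the dish's. The bar runs along the dish's y, 130 mm long, 16 mm thick (along x), 20 mm high, this point at mid-height. 56 mm are free between the bar and the ball below. It can be taken from above with the fingers closing along the dish's x.
- ball_center (a point): Centre of the loose white ceramic ball, 36 mm across, 60 g, lying in the middle of the dish (centre 28 mm above the dish's underside). It rolls if the dish is tipped or jerked.
- wheel: Dark steel banding wheel (turntable on a foot), locked and fixed to the bench: round top 220 mm across, its face 75 mm above the bench. Origin at the centre of its foot, on the bench.
- brush_pot: White ceramic pot, 66 mm across and 90 mm high, with four upright brushes reaching up to 190 mm above the bench. It stands about 0.21 m from the wheel's centre, either to the left or to the right of it, about a quarter turn from where the lip points. Origin at the centre of its underside. Loose: do not move it.
- tub: Terracotta-coloured lidded tub with no brushes, 72 mm across and 75 mm high, standing on the other side of the wheel from the pot of brushes. Origin at the centre of its underside. Loose: do not move it.
- vase: Small terracotta vase, 52 mm across and 65 mm high, beyond the wheel. Bystander.
- glaze: Small white bottle, 40 mm across and 85 mm high, beyond the wheel. Bystander.
- rib: Flat wooden shaping rib, 100 x 45 x 8 mm, lying to the left. Bystander.
- brush: Brush lying on the bench to the right. Bystander.
There are look-alikes about, which are no part of the job. What is shaped like the wheel but blue is not meant.

How it is judged:
On the way, in this order (a step that is already met when the one before it is completed fails the run):
1. the dish is held by the handle, at least 20 mm clear of the wheel, the ball inside the ring (z of dish in the frame of wheel above 0.095 m and contact force between dish and the fingers above 1 N and horizontal distance between ball_center and dish below 0.025 m and z of ball_center in the frame of dish below 0.06 m), for 0.2 s.
2. still in the air, the lip points at the pot of brushes (all of step 1 and y of brush_pot in the frame of dish between -0.045 and 0.045 m and x of brush_pot in the frame of dish above 0.1 m), for 0.2 s.
At the end, for the whole second after the job is handed in: The fingers hold the dish still, 20 to 140 mm clear of the wheel and within 50 mm of its axis, within 6 degrees of level, the pot of brushes within 45 mm either side of the line of the lip, the ball at rest with its centre inside the 25 mm radius ring; nothing else moved over 20 mm (all of step 2 and z of dish in the frame of wheel below 0.215 m and horizontal distance between dish and wheel below 0.05 m and angle between dish's own z axis and vertical below 0.105 rad and linear speed of each of dish, ball below 0.03 m/s and angular speed of dish below 0.2 rad/s and contact force between dish and wheel below 0.1 N and distance of each of brush_pot, tub, vase, glaze, rib, brush from where it was at the start of the episode below 0.02 m); the arm keeps its last pose, push and grip.
It fails at once if the dish is tipped by more than 12 degrees (angle between dish's own z axis and vertical above 0.21 rad).
It fails at once if the ball leaves the ring by more than 5 mm or leaves the dish (horizontal distance between ball_center and dish above 0.03 m or z of ball_center in the frame of dish above 0.06 m).
It fails at once if the handle is squeezed or pushed with more than about 55 N on each finger (110 N for both together) (contact force between dish and the fingers above 110 N).
It fails at once if another thing on the bench is moved by more than 20 mm (distance of any of brush_pot, tub, vase, glaze, rib, brush from where it was at the start of the episode above 0.02 m).
It also fails if it takes over 35 s, if anything falls off the work surface, if the arm or the gripper's body presses on something with over 40 N, if the wrist force passes 120 N, or if a joint passes its speed limit or range.

## Working session

There is one attempt and no reset: what is moved stays moved. The work goes in short steps, Python scripts to look and compute and a tool call to move; the robot and the scene stay as the last step left them, time stands still between calls to the robot, and variables do not carry over. Pictures are saved under pics/ and viewed, on a budget of 10 in all, crops included, one or two more only if the job needs it, and the job is handed in when it is done.

Besides the shell and the picture viewer there is one more tool, called after "Call:" as a command line: name --argument value ..., lists and objects as JSON in quotes. apply_moves: Moves the arm, as the interface text tells. Its arguments: {"type":"object","properties":{"rows":{"type":"array"},"gripper":{"type":"number"},"newtons":{"type":"number"}},"required":["rows"]}

```bash
mkdir -p pics; python3 - <<'E'
from cell import robot
import cv2
for n in("side","top"):
    c=robot.read_camera(n); cv2.imwrite(f"pics/{n}0.png",c["frame"]); print(n,c["mtx"].tolist(),c["R"].tolist(),c["t"].tolist())
print(robot.observe())
E
```

```text
side [[563.6084273115716, 0.0, 324.65550980568986], [0.0, 563.6084273115716, 238.19368434532322], [0.0, 0.0, 1.0]] [[0.6850324978178114, -0.7285114232129725, 0.0012582454845972196], [-0.566872848060592, -0.5341240631240396, -0.6271894923574055], [0.4575867688921559, 0.42893191935326563, -0.7788656864278724]] [-0.36613773108273073, 0.36117478376173556, 1.5233429413167074]
top [[453.71880740702863, 0.0, 331.6852716083699], [0.0, 453.71880740702863, 244.34062944911324], [0.0, 0.0, 1.0]] [[0.012512458823609279, -0.9999137567364867, -0.00398966957442264], [-0.9869893936035691, -0.011710897410032272, -0.16035832312639917], [0.16029777069019532, 0.005944238469080137, -0.9870508045388425]] [-0.012511639649424767, 0.5420657641415176, 1.1810427579851854]
{'time': 0.1, 'qpos': array([ 9.60005881e-01,  3.42642732e-01,  1.52490107e+00, -1.14653516e-05,
        1.27543789e+00, -1.45996188e-01]), 'qvel': array([-0.00198436, -0.00178099, -0.00232901,  0.00014844, -0.00037279,
       -0.00137905]), 'joint_efforts': array([ 1.34099646e-03, -4.32004201e+01, -2.44696158e+01,  7.18691759e-02,
        5.26249164e-02, -2.49855373e-05]), 'tool_pos': array([0.23509452, 0.4690107 , 0.22612696]), 'tool_rot': array([-3.14021680e+00, -1.91226626e-04,  2.67680161e+00]), 'contact_force': array([ 0.09144844, -0.78226205, -0.39488787]), 'torque': array([-0.05685408,  0.03821753, -0.01936247]), 'opening': 0.09162010206836078}
```

View pics/side0.png

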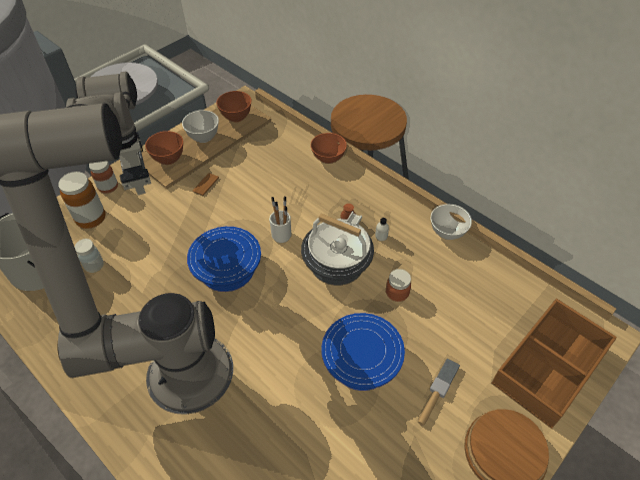

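View pics/top0.png

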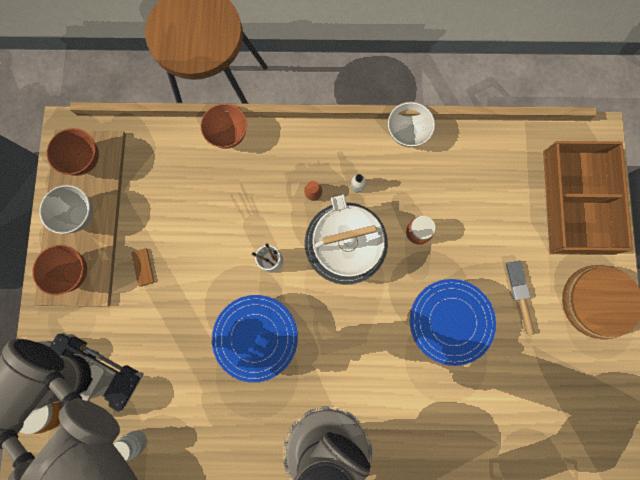

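The top view shows the dark wheel with the dish at about (346,243), lip at (339,200) and bar from (319,242) to (380,230). The pot with brushes is on the left at (268,258) and the terracotta tub with no brushes is on the right at (421,229). The two blue wheels, (255,338) and (453,322), are look-alikes. I'll confirm this in one enlarged crop of both views.

```bash
cat > h.py <<'E'
import numpy as np
from cell import robot
def pix(c,X):
    p=c["mtx"]@(c["R"]@np.asarray(X,float)+c["t"]); return p[:2]/p[2]
def ray(c,uv,z):
    d=c["R"].T@np.linalg.inv(c["mtx"])@[uv[0],uv[1],1]; o=-c["R"].T@c["t"]
    return o+d*(z-o[2])/d[2]
E
python3 - <<'E'
import cv2,numpy as np
t=cv2.imread("pics/top0.png")[180:290,240:440]; s=cv2.imread("pics/side0.png")[180:290,260:420]
t=cv2.resize(t,None,fx=4,fy=4,interpolation=cv2.INTER_CUBIC);cv2.imwrite("pics/tc.png",t)
s=cv2.resize(s,None,fx=5,fy=5,interpolation=cv2.INTER_CUBIC);cv2.imwrite("pics/sc.png",s)
E
```

```text
(no output)
```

View pics/tc.png

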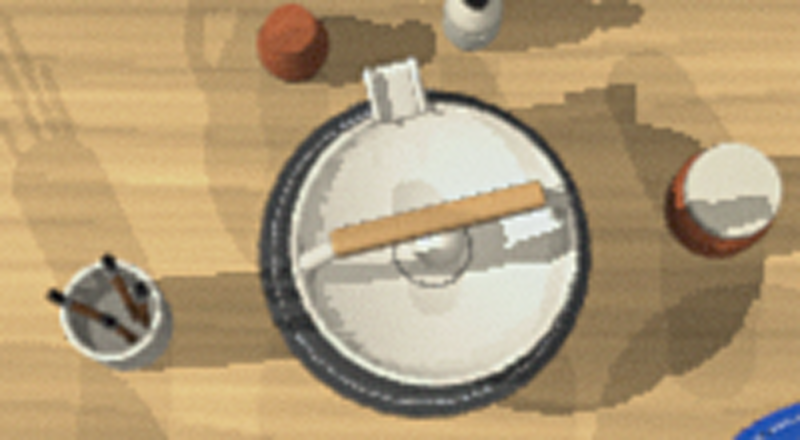

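View pics/sc.png

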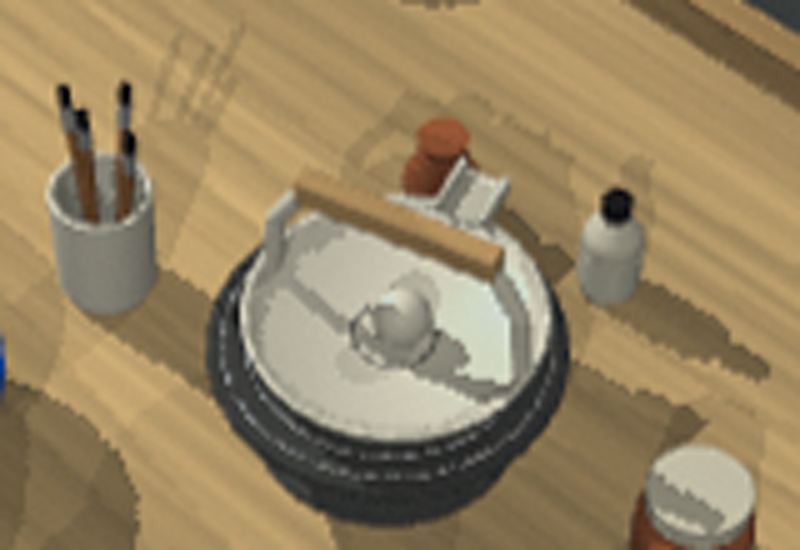

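The crops confirm it: the pot with four brushes is at crop (112,312), the tub has a lid at (732,190), and the dish on the dark wheel has its lip at (393,66). The bar runs from (331,240) to (545,194).

```bash
python3 - <<'E'
from h import *
t=robot.read_camera("top"); s=robot.read_camera("side")
T=lambda x,y:((x+.5)/4-.5+240,(y+.5)/4-.5+180)
S=lambda x,y:((x+.5)/5-.5+260,(y+.5)/5-.5+180)
for n,c,p,z in [("barL",t,T(331,240),.197),("barR",t,T(545,194),.197),("ring",t,T(432,247),.085),("rim",t,T(435,243),.107),("lip",t,T(393,66),.112),("pot",t,T(112,312),.09),("wheel",t,T(425,253),.075),("tub",t,T(732,190),.075),
 ("ringS",s,S(395,332),.085),("barLs",s,S(302,182),.197),("barRs",s,S(497,256),.197),("rimS",s,S(397,317),.107),("potS",s,S(101,190),.09)]:
    print(n,ray(c,p,z).round(4))
E
```

```text
barL [0.5283 0.0153 0.197 ]
barR [ 0.5575 -0.1111  0.197 ]
ring [ 0.5438 -0.0476  0.085 ]
rim [ 0.5427 -0.0489  0.107 ]
lip [ 0.6579 -0.0208  0.112 ]
pot [0.4979 0.159  0.09  ]
wheel [ 0.5414 -0.0434  0.075 ]
tub [ 0.5861 -0.2459  0.075 ]
ringS [ 0.5457 -0.0466  0.085 ]
barLs [0.5234 0.0083 0.197 ]
barRs [ 0.5585 -0.1091  0.197 ]
rimS [ 0.5418 -0.0511  0.107 ]
potS [0.5003 0.1593 0.09  ]
```

Call:
apply_moves --rows '[{"xyz":[0,0,-36],"turn":0},{"xyz":[0,0,-36],"turn":0},{"xyz":[-30,-19,0],"turn":0},{"xyz":[-36,-23,0],"turn":0},{"xyz":[-36,-23,0],"turn":0},{"xyz":[-36,-23,0],"turn":0},{"xyz":[-36,-23,0],"turn":0},{"xyz":[-36,-23,0],"turn":0},{"xyz":[-36,-23,0],"turn":0},{"xyz":[-36,-23,0],"turn":0}]' --gripper 1 --newtons 25

```text
time: 1.45
tool_pos: [0.4072, 0.1807, 0.2987]
tool_rot: [3.141, -0.0, 2.677]
contact_force: [0.2, -0.1, -0.4]
opening: 0.0918
```

Call:
apply_moves --rows '[{"xyz":[-36,-23,0],"turn":0},{"xyz":[-36,-23,0],"turn":0},{"xyz":[-36,-23,0],"turn":0},{"xyz":[-36,-23,0],"turn":0},{"xyz":[-36,-23,0],"turn":0},{"xyz":[0,0,0],"turn":0.17},{"xyz":[0,0,0],"turn":0.18},{"xyz":[0,0,0],"turn":0.18},{"xyz":[0,0,0],"turn":0.18},{"xyz":[0,0,0],"turn":0.166}]'

```text
time: 2.7
tool_pos: [0.5159, -0.0015, 0.2985]
tool_rot: [-3.141, -0.0, 1.795]
contact_force: [0.2, 0.1, -0.5]
opening: 0.092
```

Call:
apply_moves --rows '[{"xyz":[0,0,0],"turn":0},{"xyz":[0,0,0],"turn":0}]'

```text
time: 2.95
tool_pos: [0.516, -0.0015, 0.2986]
tool_rot: [-3.141, -0.0, 1.804]
contact_force: [-0.4, 0.1, -0.0]
opening: 0.0917
```

Call:
apply_moves --rows '[{"xyz":[-26,8,0],"turn":0},{"xyz":[-26,7.5,0],"turn":0},{"xyz":[0,0,40],"turn":0},{"xyz":[0,0,40],"turn":0},{"xyz":[0,0,0],"turn":0},{"xyz":[0,0,0],"turn":0}]'

```text
time: 3.7
tool_pos: [0.5438, -0.0487, 0.2203]
tool_rot: [3.14, 0.001, 1.802]
contact_force: [-0.5, -0.1, 0.1]
opening: 0.0921
```

```bash
python3 - <<'E'
from h import *
import cv2
o=robot.observe();print(o["tool_pos"],o["tool_rot"])
t=robot.read_camera("top")["frame"][180:290,270:420]; s=robot.read_camera("side")["frame"][150:290,260:420]
a=cv2.resize(t,(400,293),interpolation=cv2.INTER_CUBIC);b=cv2.resize(s,(400,350),interpolation=cv2.INTER_CUBIC)
im=np.zeros((350,800,3),np.uint8);im[:293,:400]=a;im[:,400:]=b;cv2.imwrite("pics/p1.png",im)
E
```

```text
[ 0.54384503 -0.04865531  0.22031741] [3.13952363e+00 9.63233889e-04 1.80196576e+00]
```

View pics/p1.png

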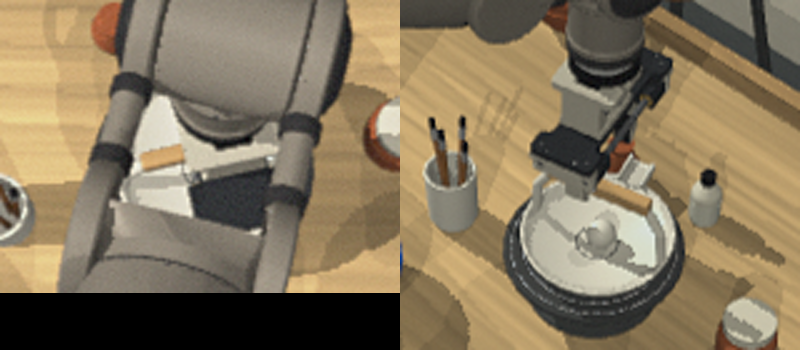

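The side view shows the open fingers straddling the bar near its middle, with the ball still centred. I'll lower and close in stages.

Call:
apply_moves --rows '[{"xyz":[0,0,18],"turn":0},{"xyz":[0,0,18],"turn":0},{"xyz":[0,0,16],"turn":0},{"xyz":[0,0,0],"turn":0}]'

```text
time: 4.3
tool_pos: [0.543, -0.0485, 0.1671]
tool_rot: [-3.142, -0.0, 1.801]
contact_force: [0.1, -0.0, -0.2]
opening: 0.0919
```

Call:
apply_moves --rows '[{"xyz":[0,0,0],"turn":0},{"xyz":[0,0,0],"turn":0},{"xyz":[0,0,0],"turn":0},{"xyz":[0,0,0],"turn":0},{"xyz":[0,0,0],"turn":0},{"xyz":[0,0,0],"turn":0}]' --gripper 0.24 --newtons 10

```text
time: 5.05
tool_pos: [0.543, -0.0485, 0.1667]
tool_rot: [3.142, -0.0, 1.801]
contact_force: [-0.4, 0.4, 0.2]
opening: 0.0362
```

Call:
apply_moves --rows '[{"xyz":[0,0,0],"turn":0},{"xyz":[0,0,0],"turn":0},{"xyz":[0,0,0],"turn":0},{"xyz":[0,0,0],"turn":0}]' --gripper 0.1 --newtons 8

```text
time: 5.55
tool_pos: [0.5431, -0.0486, 0.1667]
tool_rot: [3.141, -0.0, 1.801]
contact_force: [0.0, -0.2, -0.4]
opening: 0.0163
```

Opening is 16.3 mm, which matches the bar. Firming the grip, then a gentle lift.

Call:
apply_moves --rows '[{"xyz":[0,0,0],"turn":0},{"xyz":[0,0,0],"turn":0},{"xyz":[0,0,0],"turn":0}]' --gripper 0 --newtons 35

```text
time: 5.92
tool_pos: [0.5431, -0.0486, 0.1667]
tool_rot: [3.141, -0.0, 1.801]
contact_force: [1.7, -0.3, -2.0]
opening: 0.0159
```

Call:
apply_moves --rows '[{"xyz":[0,0,-1],"turn":0},{"xyz":[0,0,-2],"turn":0},{"xyz":[0,0,-3],"turn":0},{"xyz":[0,0,-4],"turn":0},{"xyz":[0,0,-3],"turn":0},{"xyz":[0,0,-2],"turn":0},{"xyz":[0,0,0],"turn":0},{"xyz":[0,0,0],"turn":0}]'

```text
time: 6.92
tool_pos: [0.5429, -0.0485, 0.1816]
tool_rot: [-3.141, -0.0, 1.801]
contact_force: [0.2, -0.4, -4.2]
opening: 0.0156
```

```bash
python3 - <<'E'
from h import *
import cv2
o=robot.observe();print(o["tool_pos"],o["tool_rot"],o["contact_force"],o["torque"])
s=robot.read_camera("side")["frame"][150:290,260:420]
cv2.imwrite("pics/p2.png",cv2.resize(s,None,fx=4,fy=4,interpolation=cv2.INTER_CUBIC))
E
```

```text
[ 0.54292231 -0.0485421   0.18162174] [-3.14142181e+00 -1.53898557e-04  1.80076469e+00] [ 0.2081632  -0.41234272 -4.19646685] [-0.02705543 -0.00623096  0.03606717]
```

View pics/p2.png

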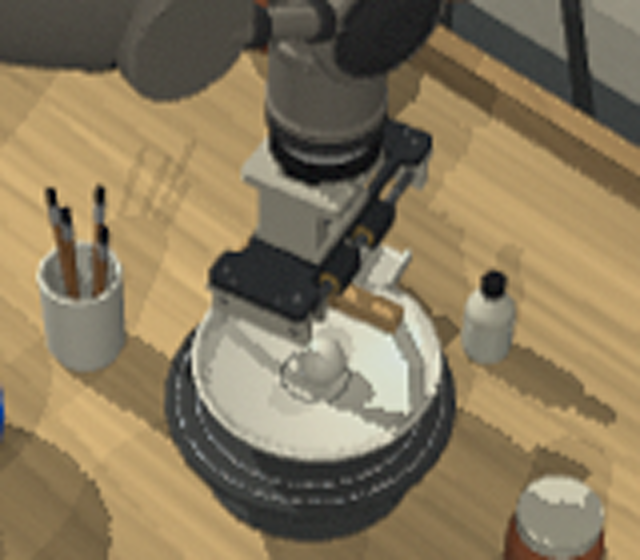

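The dish hangs level with the full weight on the tool (about 4.2 N), and the ball is in the ring at about (315,365). I'll raise it 35 mm more and then start turning slowly.

Call:
apply_moves --rows '[{"xyz":[0,0,-2],"turn":0},{"xyz":[0,0,-4],"turn":0},{"xyz":[0,0,-6],"turn":0},{"xyz":[0,0,-7],"turn":0},{"xyz":[0,0,-7],"turn":0},{"xyz":[0,0,-5],"turn":0},{"xyz":[0,0,-3],"turn":0},{"xyz":[0,0,-1],"turn":0},{"xyz":[0,0,0],"turn":0},{"xyz":[0,0,0],"turn":0}]'

```text
time: 8.22
tool_pos: [0.5429, -0.0485, 0.2165]
tool_rot: [-3.141, -0.0, 1.801]
contact_force: [0.4, 0.6, -4.8]
opening: 0.0154
```

Call:
apply_moves --rows '[{"xyz":[0,0,0],"turn":-0.01},{"xyz":[0,0,0],"turn":-0.025},{"xyz":[0,0,0],"turn":-0.04},{"xyz":[0,0,0],"turn":-0.05},{"xyz":[0,0,0],"turn":-0.05},{"xyz":[0,0,0],"turn":-0.05},{"xyz":[0,0,0],"turn":-0.04},{"xyz":[0,0,0],"turn":-0.025},{"xyz":[0,0,0],"turn":-0.01},{"xyz":[0,0,0],"turn":0}]'

```text
time: 9.48
tool_pos: [0.543, -0.0486, 0.2167]
tool_rot: [3.142, -0.0, 2.101]
contact_force: [0.3, 0.3, -5.3]
opening: 0.0158
```

```bash
python3 - <<'E'
from h import *
import cv2
o=robot.observe();print(o["tool_pos"],o["tool_rot"],o["contact_force"],o["torque"])
s=robot.read_camera("side")["frame"][150:290,260:420]
cv2.imwrite("pics/p3.png",cv2.resize(s,None,fx=4,fy=4,interpolation=cv2.INTER_CUBIC))
E
```

```text
[ 0.54300528 -0.04855171  0.2166933 ] [ 3.14155459e+00 -7.87207480e-05  2.10073564e+00] [ 0.26706745  0.30338537 -5.31515515] [-0.06228432  0.01108428  0.01754623]
```

View pics/p3.png

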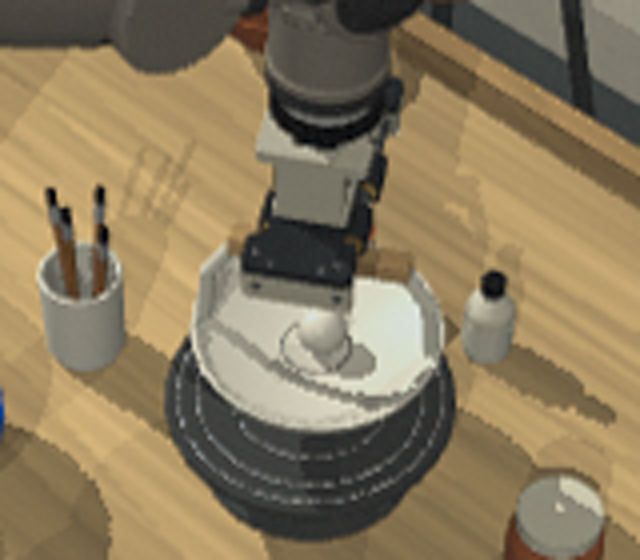

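The ball is centred in the ring and the dish is level. The lip is turning towards the pot. About 1.25 rad remains.

Call:
apply_moves --rows '[{"xyz":[0,0,0],"turn":-0.015},{"xyz":[0,0,0],"turn":-0.035},{"xyz":[0,0,0],"turn":-0.055},{"xyz":[0,0,0],"turn":-0.07},{"xyz":[0,0,0],"turn":-0.075},{"xyz":[0,0,0],"turn":-0.075},{"xyz":[0,0,0],"turn":-0.075},{"xyz":[0,0,0],"turn":-0.075},{"xyz":[0,0,0],"turn":-0.075},{"xyz":[0,0,0],"turn":-0.075}]'

```text
time: 10.78
tool_pos: [0.543, -0.0485, 0.2167]
tool_rot: [3.142, 0.0, 2.73]
contact_force: [0.2, -0.4, -4.6]
opening: 0.0156
```

Call:
apply_moves --rows '[{"xyz":[0,0,0],"turn":-0.075},{"xyz":[0,0,0],"turn":-0.075},{"xyz":[0,0,0],"turn":-0.075},{"xyz":[0,0,0],"turn":-0.075},{"xyz":[0,0,0],"turn":-0.075},{"xyz":[0,0,0],"turn":-0.075},{"xyz":[0,0,0],"turn":-0.07},{"xyz":[0,0,0],"turn":-0.055},{"xyz":[0,0,0],"turn":-0.035},{"xyz":[0,0,0],"turn":-0.015}]'

```text
time: 12.02
tool_pos: [0.543, -0.0486, 0.2167]
tool_rot: [3.142, 0.0, -2.931]
contact_force: [-0.2, 0.2, -5.5]
opening: 0.0158
```

Call:
apply_moves --rows '[{"xyz":[0,0,0],"turn":0},{"xyz":[0,0,0],"turn":0},{"xyz":[0,0,0],"turn":0},{"xyz":[0,0,0],"turn":0},{"xyz":[0,0,0],"turn":0},{"xyz":[0,0,0],"turn":0},{"xyz":[0,0,0],"turn":0},{"xyz":[0,0,0],"turn":0}]'

```text
time: 13.02
tool_pos: [0.543, -0.0486, 0.2167]
tool_rot: [3.142, 0.0, -2.932]
contact_force: [-0.2, -0.2, -4.7]
opening: 0.0158
```

```bash
python3 - <<'E'
from h import *
import cv2
o=robot.observe();print(o["time"],o["tool_pos"],o["tool_rot"],o["contact_force"],o["torque"])
c=robot.read_camera("side");s=c["frame"][150:290,240:420]
cv2.imwrite("pics/p4.png",cv2.resize(s,None,fx=4,fy=4,interpolation=cv2.INTER_CUBIC))
d=(o["tool_rot"][2]-np.pi/2)%(2*np.pi); ct=np.array([.543,-.0485]);u=np.array([np.cos(d),np.sin(d)])
p=np.array([.499,.159])-ct; print("pot in dish",p@u,p@[-u[1],u[0]])
print("expect lip px",(pix(c,[*(ct+.12*u),o["tool_pos"][2]+.019-.077])-[240,150])*4)
E
```

```text
13.025 [ 0.54302333 -0.04856462  0.21670532] [ 3.14151916e+00  4.96216104e-05 -2.93242098e+00] [-0.16306005 -0.18872104 -4.71467727] [ 0.02701379 -0.00734325 -0.00106864]
pot in dish 0.2121137615757206 -4.637023153652303e-05
expect lip px [255.79889922 259.63571969]
```

View pics/p4.png

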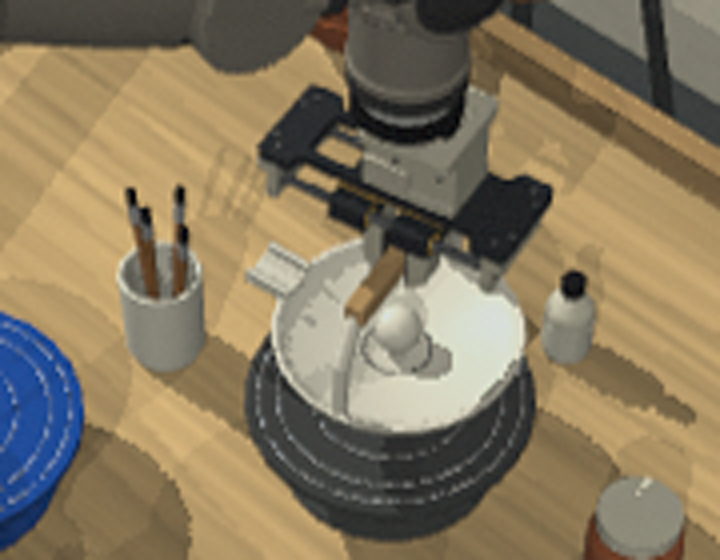

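The lip end is at about (258,265), against a predicted (256,260), and points at the pot. The dish is level over the wheel and the ball sits in the ring at (398,328). Handing in.

```bash
python3 -c "
from cell import robot
print(robot.hand_in())"
```

```text
the job is handed in; nothing more can be done
None
```

I took the dish by its wooden bar with a 35 N grip and lifted it about 50 mm clear of the wheel. I turned it 1.55 rad to the left until the lip pointed at the pot of brushes. I handed in at about 13 s of the 35 s allowed, still holding it; the hand-in gives no verdict.

- **Aim:** From the tool pose and my camera measurements, the pot is 0.212 m ahead along the lip's line and about 0 mm to the side. The lip's end appeared within a couple of camera pixels of where I predicted it.
- **Hold:** The tool is vertical to within 0.001 rad. The force is a steady 4.7 N or so, roughly the weight of dish and ball, with almost no torque.
- **Ball:** In the last picture it is inside the ring. I did not measure its speed; the arm had been still for 1 s before that picture.
- **Other things:** The arm registered no contact with anything else. The pot, tub and bottle look unmoved in the last picture; the vase, rib and brush were not checked separately.

No check failed or disagreed.

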